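Park the roller caddy in its taped bay

ROBOT

A 6-joint arm with a two-finger parallel gripper is mounted at the origin on the work surface. World frame = base frame: x ahead of the robot, y to its left, z up, the work surface at z = 0. Lengths are in mm, angles in rad, forces in N, time in s.
With the tool pointing down it reaches from about 350 to 775 mm from the base axis. Payload 7.3 kg.
Tool frame: the origin (TCP) lies at the very end of the fingers, on their centre line; the grasp point (between the pads) lies behind it (bot.grip_point_offset is the z of the grasp point in the tool frame, in mm); z points along the fingers, y is the line along which they close (so a half turn about z gives the same grasp; the last joint's range is limited). The gripper opens to 92 mm and grips with 3 to 60 N. Pads are 19 mm wide; open, the fingers measure 130 mm over their backs; the gripper's body (75 mm by 190 mm) begins 47 mm behind the grasp point.
Start: joints at [-1.388, 0.342, 1.524, -0, 1.275, -0.146], TCP at [169.549, -496.888, 226.741] pointing down, gripper open.
Joint ranges: [-2.53, 2.53], [-0.77, 2.02], [0.04, 2.7], [-1, 4.14], [0.28, 2.66], [-3.11, 3.11]. Speed limits (rad/s): [2.57, 2.57, 3.14, 3.14, 3.14, 3.14].

INTERFACE

Orientations are given as [roll, pitch, yaw] about the fixed x, y, z axes, in that order (R = Rz(yaw) Ry(pitch) Rx(roll)).
In Python, from plant import bot gives the robot as it stands. The module is installed in compiled form; this text tells all that it offers.
- The arm moves only by the shell command python3 -m crank 'ROWS'. ROWS is JSON, a list that holds one entry, the list of rows, each a list of 5 numbers: the opening, from 0 (shut) to 1 (fully open), then the shift along the tool's x, y, z in cm, then the turn about the tool's z in degrees. In form: [[[claw, x, y, z, turn], ...]]. A call has exactly 10 rows; each row is the pose to reach, as a shift and turn from the pose commanded when the call began, along the tool's axes at that moment; what a row does not reach only later rows make up. A row lasts 1/10 s, in which the tool goes at most 50 mm and 8.59 degrees, less where a joint would pass 70% of its speed; a pose out of reach is approached as far as the arm can. A call with a gripper value outside its range is refused whole. The fingers move at their own pace and stop on an object; the grip force is fixed at half the most. Time passes only in rows, so rows that repeat a pose let the fingers close, or fill a call up. It gives the time, the measured TCP pose, the force, the opening and the grip force at its end, in the units of the state.
- bot.get_obs(): the state, without advancing time (a new reading comes with each control period).
- bot.capture(name): name is "scene" or "top" or "wrist"; returns (picture, depth): 400x640x3 uint8, red, green, blue; 400x640 float32, mm along the optical axis (not along the pixel's ray), 0 where there is no reading.
- bot.calibration(name): a dict with "vertical_fov" (degrees; the focal length in pixels is half the picture's height over the tangent of half this angle, whatever the lens; pixels are square), "cx", "cy" (the principal point, pixels), "rvec" (rotation vector, rad) and "tvec" (3), from world to camera coordinates, as OpenCV has them; the wrist camera has in their place "tool_from_camera" (4x4, takes a point from camera to tool coordinates, whose origin is the TCP and whose axes are the flange's). Camera axes: x right, y down, z forward; pixel columns grow to the right and rows downward; lengths in mm; the calibration is good to about 2 mm. A picture is of the moment at which its call begins: read the wrist's pose just before it. calibration takes no time and is no camera call.
- bot.close_job(): hands the job in; it is judged then, once.
The state is a dict: "time": time; "joint_positions": joint angles; "dq": joint speeds; "tau": joint torques, N m; "tool_pos": TCP position; "tcp_rot": TCP orientation; "contact_force": force on the tool from outside, world axes, zero at the start; "moment": the same for the moment, N m; "grip_width": finger opening in mm; "finger_force": force on a finger pad.
Only numpy, scipy, OpenCV 4.12 (cv2) and the standard library are available. Lean on these libraries where they do the work, as an engineer would, in place of code of your own. Each camera call takes 0.05 s, during which the arm holds its last target. There are 200 camera calls.

TASK

Push the small wheeled roller caddy forward by the flat plate at its rear until all four swivel castors trail straight behind their pivots, while it is still short of the bay, then steer it into the bay of taped corners, plate to the rear and the dash ahead of it. Leave it square and wholly inside the corners, castors still trailing, all wheels on the bench throughout, and let go; leave the other things on the bench where they are.

Things in the scene. Friction and masses are not known exactly. Their poses are not given: they have to be found in the camera images.
- caddy: Parts caddy, about 0.9 kg (+-25%), on four swivel castors: aluminium deck with a blue tote of black rollers (all fixed to it) and an upright aluminium plate across its rear. Origin midway between the castors, at bench height. x = forward (away from the plate), y = its left, z up. Rolls on level bench at about 0.6 N; runs on up to about 10 mm after a slow push ends.
- deck (a point): Centre of the caddy's deck, 46 mm above its origin, on its top face. Axes as the caddy's. The deck spans x -95 to +90, y +-44 mm; two cross bars at x = +60 and -60 mm reach y +-87 mm and carry the castors; the tote on it spans x -70 to +80, y +-50 mm, its rim 91 mm above the bench.
- push_plate (a point): Centre of the rear face of the caddy's upright plate, at caddy x = -98, y = 0, 80 mm above the bench. The plate is flat and bare, 140 mm wide (along y), 6 mm thick, from 38 to 116 mm above the bench; its rear face looks to the caddy's -x. Axes as the caddy's.
- bay: Parking bay: four flat L-shaped corners of off-white tape (legs 60 mm, 14 mm wide, no height) around a clear rectangle 240 mm along x by 224 mm along y, and a thin 40 mm dash 30 mm outside the middle of its front end. Origin: the rectangle's centre, on the bench. x = the way the parked caddy faces (to the dash). It lies 0.32 m or more ahead of the caddy.
- axle_fl (a point): Axle of the front left castor's wheel (28 mm across), 14 mm up, 16 mm from its swivel pivot, which is at caddy x = 60, y = 75 mm. x = from axle to pivot. Trailing straight: this x lies along the caddy's x, so the axle is at caddy x = 44. Swivels freely all round; starts 0.8 to 2.4 rad off, and swings straight by itself in about 60 mm of rolling forward.
- axle_fr (a point): Axle of the front right castor's wheel (28 mm across), 14 mm up, 16 mm from its swivel pivot, which is at caddy x = 60, y = -75 mm. x = from axle to pivot. Trailing straight: this x lies along the caddy's x, so the axle is at caddy x = 44. Swivels freely all round; starts 0.8 to 2.4 rad off, and swings straight by itself in about 60 mm of rolling forward.
- axle_rl (a point): Axle of the rear left castor's wheel (28 mm across), 14 mm up, 16 mm from its swivel pivot, which is at caddy x = -60, y = 75 mm. x = from axle to pivot. Trailing straight: this x lies along the caddy's x, so the axle is at caddy x = -76. Swivels freely all round; starts 0.8 to 2.4 rad off, and swings straight by itself in about 60 mm of rolling forward.
- axle_rr (a point): Axle of the rear right castor's wheel (28 mm across), 14 mm up, 16 mm from its swivel pivot, which is at caddy x = -60, y = -75 mm. x = from axle to pivot. Trailing straight: this x lies along the caddy's x, so the axle is at caddy x = -76. Swivels freely all round; starts 0.8 to 2.4 rad off, and swings straight by itself in about 60 mm of rolling forward.
- gear: Bystander: small black flanged gear blank, 48 mm across, 26 mm high, standing on its flange; loose, to be left where it is. Origin: centre of its underside.
- cap: Bystander: round black cap, 60 mm across, 30 mm high; loose, to be left where it is. Origin: centre of its underside.
- tape_roll: Bystander: roll of paper tape lying flat, 90 mm across, 24 mm high; loose, to be left where it is. Origin: centre of its underside.
- screwdriver: Bystander: a screwdriver lying on the bench, under 40 mm high; loose, to be left where it is. Origin: on its axis, at handle's and blade's common centre line.
- grease_jar: Bystander: round grey jar with a white lid, 56 mm across, 70 mm high; loose, to be left where it is. Origin: centre of its underside.
- small_bin: Bystander: empty open blue bin, 130 x 180 mm, 70 mm high; loose, to be left where it is. Origin: centre of its underside.

How it is judged (in metres and radians):
On the way, in this order (a step that is already met when the one before it is completed fails the run):
1. all four castors trail straight behind their pivots (within about 26 degrees), the caddy still over 60 mm from the bay's centre (angle between the x axis of each of axle_fl, axle_fr, axle_rl, axle_rr and the x axis of caddy, either way round below 0.45 rad and x of each of axle_fl, axle_fr in the frame of caddy below 0.055 m and x of each of axle_rl, axle_rr in the frame of caddy below -0.065 m and horizontal distance between caddy and bay above 0.06 m), for 0.1 s.
2. the caddy stands inside the taped corners, facing the dash (x of caddy in the frame of bay between -0.024 and 0.024 m and y of caddy in the frame of bay between -0.024 and 0.024 m and angle between the x axis of caddy and the x axis of bay, either way round below 0.26 rad and x of push_plate in the frame of bay below -0.05 m), for 0.2 s.
At the end, for the whole second after the job is handed in: The caddy stands still on its wheels with its origin within 24 mm of the bay's centre along and across the bay, turned less than 15 degrees from it and facing the dash, and every castor trails behind its pivot within about 28 degrees of the caddy's own direction (all of step 2 and angle between the x axis of each of axle_fl, axle_fr, axle_rl, axle_rr and the x axis of caddy, either way round below 0.5 rad and x of each of axle_fl, axle_fr in the frame of caddy below 0.055 m and x of each of axle_rl, axle_rr in the frame of caddy below -0.065 m and linear speed of caddy below 0.01 m/s and angular speed of caddy below 0.05 rad/s and angle between caddy's own z axis and vertical below 0.06 rad and height (world z) of caddy below 0.008 m); the robot touches nothing.
It fails at once if the caddy is lifted or tipped off its wheels (height (world z) of caddy above 0.012 m or angle between caddy's own z axis and vertical above 0.12 rad).
It fails at once if another thing on the bench is moved more than 25 mm (distance of any of gear, cap, tape_roll, screwdriver, grease_jar, small_bin from where it was at the start of the episode above 0.025 m).
It also fails if it takes over 54 s, if anything falls off the work surface, if the arm or the gripper's body presses on something with over 40 N, if the wrist force passes 120 N, or if a joint passes its speed limit or range.

## Working session

There is one attempt and no reset: what is moved stays moved. The work goes in short steps, Python scripts to look and compute and a shell command to move; the robot and the scene stay as the last step left them, time stands still between calls to the robot, and variables do not carry over. Pictures are saved under pics/ and viewed, at most 10 in all, crops included, and the job is handed in when it is done.

```bash
mkdir -p pics
cat > h.py <<'E'
import numpy as np, cv2
from plant import bot
def K(c): 
    f=200/np.tan(np.radians(c["vertical_fov"])/2); return f,c["cx"],c["cy"]
def cloud(name):
    # world xyz for each pixel of a fixed camera
    img,d=bot.capture(name); c=bot.calibration(name); f,cx,cy=K(c)
    v,u=np.mgrid[:400,:640]; P=np.stack([(u-cx)/f*d,(v-cy)/f*d,d],-1)
    R,_=cv2.Rodrigues(np.array(c["rvec"],float)); W=(P-np.array(c["tvec"]).ravel())@R
    W[d==0]=np.nan; return img,d,W
def save(n,img): cv2.imwrite(f"pics/{n}.png",img[...,::-1])
E
python3 - <<'E'
from h import *
o=bot.get_obs(); print(o["time"],o["tool_pos"],o["tcp_rot"],bot.grip_point_offset)
for n in("scene","top"):
    i,d,W=cloud(n); save(n+"0",i); np.save(n+"0.npy",W); print(bot.calibration(n))
    print(W[200,320],np.isnan(W[...,0]).mean())
E
```

```text
0.0 [ 169.46304951 -496.45549148  226.02773856] [-3.14004355e+00 -2.20574880e-04  3.28787149e-01] -18.8
{'vertical_fov': 49.54967769646385, 'cx': 318.9135204423551, 'cy': 200.63540827909856, 'rvec': array([ 1.99279515,  1.67343432, -0.52254104]), 'tvec': array([ -23.41864904, -425.26864269, 1382.50735955])}
[519.49809739 -67.59856721   1.23610063] 0.00397265625
{'vertical_fov': 56.91211697467705, 'cx': 323.8564840888932, 'cy': 193.95296499450848, 'rvec': array([ 2.18883068, -2.01688144,  0.2233106 ]), 'tvec': array([-118.63350146,  571.11802425,  839.5525989 ])}
[575.18038182 -62.06624964   2.48059523] 0.0037421875
```

View pics/top0.png

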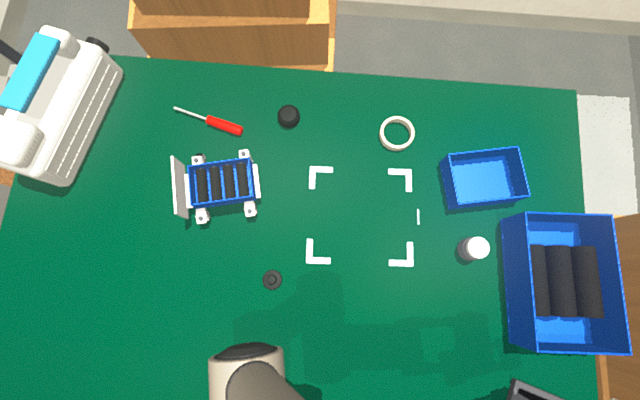

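View pics/scene0.png

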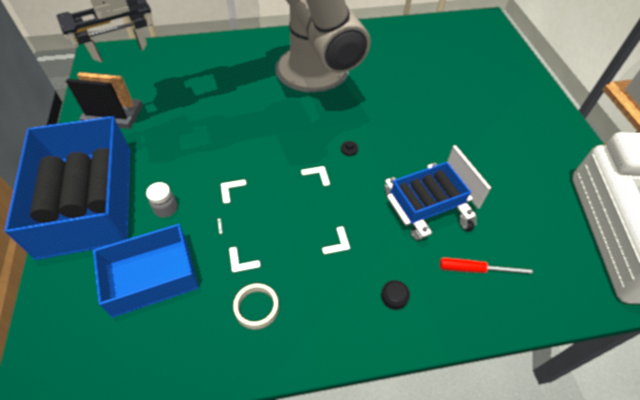

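Top view: caddy at about (220,185) with its plate at the left (180,187); bay centre about (360,216) with the dash at (418,216), gear at (272,280), cap at (288,116), screwdriver at (210,122). The push goes to image right (world -y). Next I measure bay and caddy poses.

```bash
cat >> h.py <<'E'
def caddy(W,img,roi=None):
    # pose from plate (z>97, thin strip) direction and its front side; heading away from plate to tote
    m=np.isfinite(W[...,0])&(W[...,2]>97)&(W[...,2]<122)
    if roi is not None: m&=(W[...,0]>roi[0])&(W[...,0]<roi[1])&(W[...,1]>roi[2])&(W[...,1]<roi[3])
    P=W[m][:,:2].astype(np.float32)
    (c,s,a)=cv2.minAreaRect(P)
    mt=np.isfinite(W[...,0])&(W[...,2]>50)&(W[...,2]<97)&(img[...,2]>img[...,0]*1.8)&(img[...,2]>70)&(np.linalg.norm(W[...,:2]-np.array(c),axis=-1)<220)
    T=W[mt][:,:2].astype(np.float32); rt=cv2.minAreaRect(T)
    return P,(c,s,a),rt
def head(r,ref):
    b=cv2.boxPoints(r); e=[b[1]-b[0],b[2]-b[1]]; e=[x/np.linalg.norm(x) for x in e]; e+= [-x for x in e]
    e=max(e,key=lambda x:x@ref); return np.degrees(np.arctan2(e[1],e[0]))
E
python3 - <<'E'
from h import *
for n in("top","scene"):
    W=np.load(n+"0.npy"); img=cv2.imread(f"pics/{n}0.png")[...,::-1].astype(int)
    P,rp,rt=caddy(W,img,(300,900,100,600))
    ref=np.array(rt[0])-np.array(rp[0]); print(n,len(P),"plate",rp[0],rp[1],head(rp,ref),"tote",rt[0],rt[1],head(rt,ref),np.linalg.norm(ref))
    m=((img.min(2)>165)&(np.abs(W[...,2])<8)&(W[...,1]<200)&(W[...,0]>200)&(W[...,0]<800)).astype(np.uint8)
    k,l,st,ce=cv2.connectedComponentsWithStats(m)
    for i in range(1,k):
        if st[i,4]>25: 
            r=cv2.minAreaRect(W[l==i][:,:2].astype(np.float32)); print("  white",st[i,4],np.round(ce[i]),np.round(W[l==i].mean(0),1),np.round(r[0],1),np.round(r[1],1))
E
```

```text
top 1719 plate (690.6607666015625, 393.8431701660156) (346.3539123535156, 353.3896484375) -102.03627 tote (584.9613647460938, 212.42298889160156) (86.14158630371094, 83.0514907836914) -76.28662 209.96582037618677
  white 260 [317. 173.] [645.9 -48.5   2.4] [637.7 -58.3] [61.4 61.1]
  white 256 [403. 176.] [ 657.3 -275.3    2.4] [ 647.7 -266.3] [61.3 62.5]
  white 34 [418. 217.] [ 552.  -316.7    2.1] [ 552.5 -317.6] [38.9  6.5]
  white 294 [314. 255.] [433.8 -59.3   2.4] [445.5 -67.7] [63.  60.7]
  white 28 [486. 250.] [ 481.3 -491.7    1.5] [ 483.  -489.6] [19.6 52.5]
  white 290 [405. 258.] [ 444.9 -286.8    2.3] [ 453.6 -277.2] [59.8 62.7]
scene 1671 plate (684.76611328125, 395.49896240234375) (341.3544006347656, 324.12841796875) -100.55419 tote (589.6578979492188, 238.23194885253906) (69.77940368652344, 140.67201232910156) -125.05677 183.78924390322322
  white 238 [318. 173.] [433.8 -58.4   0.7] [443.4 -66.4] [66.8 62.8]
  white 253 [230. 188.] [ 445.6 -285.5    0.5] [ 453.3 -275.7] [65.1 63.3]
  white 34 [219. 226.] [ 5.527e+02 -3.166e+02  2.000e-01] [ 552.1 -316.8] [37.6  5.5]
  white 316 [338. 243.] [ 6.456e+02 -4.800e+01  5.000e-01] [635.  -57.7] [64.3 64.8]
  white 344 [240. 262.] [ 6.572e+02 -2.744e+02  3.000e-01] [ 645.6 -265.8] [65.1 63.1]
```

Run:
```python
from h import *
for n in("top","scene"):
    W=np.load(n+"0.npy"); img=cv2.imread(f"pics/{n}0.png")[...,::-1].astype(int)
    sel=(W[...,0]>460)&(W[...,0]<760)&(W[...,1]>70)&(W[...,1]<420)&np.isfinite(W[...,2])
    for lo,hi in((97,125),(75,97),(28,52)):
        m=sel&(W[...,2]>lo)&(W[...,2]<hi); P=W[m][:,:2].astype(np.float32)
        r=cv2.minAreaRect(P); v,u=np.nonzero(m); print(n,lo,len(P),r,head(r,np.array([0,-1])),u.min(),u.max(),v.min(),v.max())
        k,l,st,ce=cv2.connectedComponentsWithStats(m.astype(np.uint8))
        for i in range(1,k):
            if st[i,4]>25:
                r=cv2.minAreaRect(W[l==i][:,:2].astype(np.float32)); print("    ",st[i,4],np.round(ce[i]),np.round(r[0],1),np.round(r[1],1),round(float(head(r,np.array([0,-1]))),1))
img=cv2.imread("pics/top0.png")[120:260,150:290]; cv2.imwrite("pics/c1.png",cv2.resize(img,None,fx=4,fy=4,interpolation=2))
W=np.load("top0.npy")
for n,(u,v) in dict(gear=(272,280),cap=(288,116),drv=(240,128),drv2=(175,108)).items(): print(n,W[v,u])
```

```text
top 97 322 ((563.2024536132812, 276.184326171875), (139.25709533691406, 7.363687992095947), 12.96564769744873) -77.033966 170 179 155 214
     322 [175. 185.] [563.2 276.2] [139.3   7.4] -77.0
top 75 1822 ((581.833740234375, 190.38214111328125), (139.65565490722656, 175.20558166503906), 12.25629997253418) -77.743706 176 253 156 215
     1636 [220. 181.] [585.9 179.6] [100.9 151.1] -76.8
     184 [179. 187.] [563.7 274. ] [139.7   4. ] -77.7
top 28 1099 ((627.779052734375, 195.43435668945312), (265.3226623535156, 185.45840454101562), 11.729028701782227) -78.27099 182 259 122 223
     72 [244. 153.] [672.2 140.6] [23.9 33.3] -89.9
     83 [198. 159.] [650.4 261.2] [30.8 27.6] -83.4
     52 [248. 179.] [605.9 120.5] [81.3  5. ] -76.4
     162 [186. 190.] [564.5 268.8] [137.9  16.1] -78.3
     157 [256. 180.] [603.6 101.5] [87.1 10.5] -76.8
     32 [221. 175.] [611.8 190.1] [37.2  7. ] -77.3
     33 [208. 178.] [598.1 222. ] [42.4  6.8] -77.5
     42 [236. 186.] [584.7 149.1] [54.7  6.7] -76.5
     33 [222. 191.] [569.4 180.3] [39.2  6.9] -76.8
     157 [249. 207.] [532.7 109.3] [38.2 34
[... 298 characters left out ...]
.82684326171875), (139.46051025390625, 178.03761291503906), 14.573538780212402) -75.42646 392 486 151 216
     324 [467. 175.] [563.4 273.5] [139.5   7.2] -75.4
     1514 [430. 188.] [585.4 177.8] [101.9 151.7] -76.2
scene 28 926 ((626.2733154296875, 195.295166015625), (264.5214538574219, 185.04148864746094), 14.459766387939453) -75.54025 385 479 163 262
     504 [406. 213.] [600.5 117.3] [173.2  53.7] -69.8
     36 [416. 196.] [578.8 153.2] [71.6  5.2] -77.6
     310 [464. 210.] [643.6 233.3] [ 57.5 125.7] -70.0
gear [364.19286331  36.26321219  28.75478502]
cap [789.07531616  40.86730311  31.01415489]
drv [747.41378568 165.03759451  24.53651441]
drv2 [793.1344325  349.66974037  16.90206579]
```

View pics/c1.png

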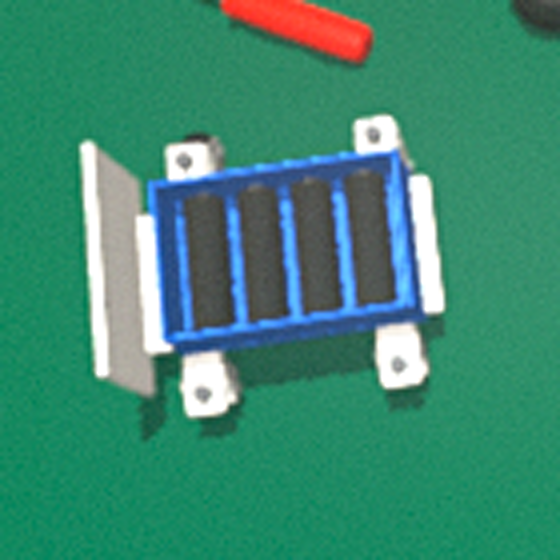

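Crop confirms the castor bolts near (185,160), (375,133), (203,393), (398,365) in the crop and the bare plate at left. Caddy: origin (584.5, 183.6), heading −76.7°; bay: (545.5, −167.5), heading −87.1°, agreeing with the dash; in the bay frame the caddy is at (−349, +57), +10.4°. Both cameras agree and the sizes match. The plan is a two-finger push with tool yaw about 103°, tool −x forward.

```bash
python3 - <<'E'
from h import *
for n in("top","scene"):
    W=np.load(n+"0.npy"); m=(W[...,2]>50)&(W[...,1]>310)&(W[...,1]<800); P=W[m]
    for y in(320,360,400,440,480): 
        q=P[(P[:,1]>y)&(P[:,1]<y+40)]; print(n,y,len(q), q[:,0].min() if len(q) else None, q[:,2].max() if len(q) else None)
E
python3 -m crank '[[[0.8,3.94,-2.85,0,-8.45],[0.8,7.87,-5.7,0,-16.9],[0.8,11.8,-8.55,0,-25.35],[0.8,15.74,-11.4,0,-33.8],[0.8,19.68,-14.25,0,-42.25],[0.8,23.6,-17.1,0,-50.7],[0.8,27.5,-19.9,0,-59.15],[0.8,31.5,-22.8,0,-67.6],[0.8,35.4,-25.6,0,-76.05],[0.8,39.4,-28.5,0,-84.5]]]'
```

```text
top 320 0 None None
top 360 0 None None
top 400 0 None None
top 440 0 None None
top 480 401 828.9378090505319 128.0187351341323
scene 320 0 None None
scene 360 0 None None
scene 400 0 None None
scene 440 0 None None
scene 480 513 833.2390295285711 114.69991322360593
time: 1.1
tool_pos: [451.1, -98.1, 226.6]
tcp_rot: [-3.141, 0.0, 1.81]
contact_force: [1.4, -1.0, -1.1]
grip_width: 73.5
finger_force: 0.0
```

```bash
python3 -m crank '[[[0.8,4.3,2.2,0,0],[0.8,8.6,4.4,0,0],[0.8,12.9,6.5,0,0],[0.8,17.2,8.7,0,0],[0.8,21.6,10.9,0,0],[0.8,25.9,13.1,0,0],[0.8,30.2,15.2,0,0],[0.8,34.5,17.4,0,0],[0.8,38.8,19.6,0,0],[0.8,38.8,19.6,0,0]]]'
python3 -m crank '[[[0.8,0,0,4,0],[0.8,0,0,8,0],[0.8,0,0,12,0],[0.8,0,0,15,0],[0.8,0,0,16.4,0],[0.8,0,0,16.4,0],[0.8,-0.5,0,16.4,0],[0.8,-1,0,16.4,0],[0.8,-1.5,0,16.4,0],[0.8,-1.5,0,16.4,0]]]'
cat >> h.py <<'E'
B=np.array([545.5,-167.5]); BH=-87.1
def fit(name):
    # caddy pose from tote (blue rim points z 75..97) and plate, bay frame and world
    img,d,W=cloud(name); i=img.astype(int)
    sel=np.isfinite(W[...,2])&(W[...,0]>400)&(W[...,0]<760)&(W[...,1]>-330)&(W[...,1]<330)&(W[...,2]>70)&(W[...,2]<97)
    sel&=(i[...,2]>1.6*i[...,0])&(i[...,2]>60)
    k,l,st,ce=cv2.connectedComponentsWithStats(cv2.morphologyEx(sel.astype(np.uint8),cv2.MORPH_CLOSE,np.ones((13,13)))); j=1+st[1:,4].argmax()
    r=cv2.minAreaRect(W[sel&(l==j)][:,:2].astype(np.float32)); hd=head(r,np.array([0,-1]))
    a=np.radians(hd); h=np.array([np.cos(a),np.sin(a)]); o=np.array(r[0])-5*h
    return img,W,o,hd,r[1]
def report(names=("top","scene")):
    ob=bot.get_obs(); b=np.radians(BH); bx=np.array([np.cos(b),np.sin(b)]); by=np.array([-bx[1],bx[0]])
    print("t",ob["time"],"tcp",np.round(ob["tool_pos"],1),"yaw",np.degrees(ob["tcp_rot"][2]).round(1),"F",np.round(ob["contact_force"],1))
    t=ob["tool_pos"][:2]-B; print("tcp bay",np.round([t@bx,t@by],1),"head",round(np.degrees(ob["tcp_rot"][2])-180-BH,1))
    out={}
    for n in names:
        img,W,o,hd,s=fit(n); a=np.radians(hd); h=np.array([np.cos(a),np.sin(a)])
        q=o-B; pl=q-98*h; tt=ob["tool_pos"][:2]-o
        print(n,"caddy bay",np.round([q@bx,q@by],1),"head",round(float(hd-BH),1),"plate",np.round([pl@bx,pl@by],1),"size",np.round(s),"| tcp in caddy",np.round([tt@h,tt@np.array([-h[1],h[0]])],1))
        out[n]=img
    return out
E
python3 -c "
from h import *
o=report(); save('s1',o['scene'])"
```

```text
time: 2.1
tool_pos: [551.2, 328.1, 224.7]
tcp_rot: [-3.14, -0.001, 1.809]
contact_force: [-0.3, -1.3, -0.9]
grip_width: 73.2
finger_force: 0.0
time: 3.1
tool_pos: [555.9, 307.5, 63.9]
tcp_rot: [3.14, -0.0, 1.803]
contact_force: [-0.0, -0.1, 0.3]
grip_width: 73.5
finger_force: 0.0
t 3.1 tcp [555.9 307.5  63.9] yaw 103.3 F [-0.  -0.1  0.3]
tcp bay [-473.9   34.4] head 10.4
top caddy bay [-348.5   57.1] head 10.3 plate [-445.    39.6] size [101. 150.] | tcp in caddy [-127.4    0. ]
scene caddy bay [-347.8   55.8] head 10.7 plate [-444.    37.6] size [103. 153.] | tcp in caddy [-127.9    2.4]
```

View pics/s1.png

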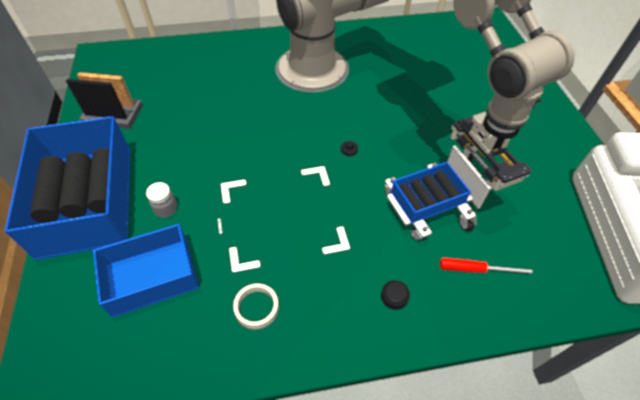

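The gripper sits squarely behind the plate at (480,165), its body clear, and the plate gap is 30 mm. I push straight now.

```bash
python3 -m crank '[[[0.8,-0.6,0,0,0],[0.8,-1.1,0,0,0],[0.8,-1.5,0,0,0],[0.8,-1.9,0,0,0],[0.8,-2.2,0,0,0],[0.8,-2.5,0,0,0],[0.8,-2.8,0,0,0],[0.8,-3.2,0,0,0],[0.8,-3.6,0,0,0],[0.8,-4.0,0,0,0]]]'
python3 -c "
from h import *
o=report()"
```

```text
time: 4.2
tool_pos: [564.3, 269.0, 62.7]
tcp_rot: [-3.142, 0.0, 1.804]
contact_force: [-0.2, 1.1, 0.4]
grip_width: 73.4
finger_force: 0.6
t 4.2 tcp [564.3 269.   62.7] yaw 103.3 F [-0.2  1.1  0.4]
tcp bay [-435.    40.9] head 10.4
top caddy bay [-327.5   61.2] head 10.4 plate [-423.9   43.5] size [101. 149.] | tcp in caddy [-109.4   -0.6]
scene caddy bay [-325.6   60.5] head 10.0 plate [-422.1   43.5] size [103. 152.] | tcp in caddy [-111.2   -0.3]
```

```bash
python3 -m crank '[[[0.8,-0.4,0,0,0],[0.8,-0.8,0,0,0],[0.8,-1.2,0,0,0],[0.8,-1.6,0,0,0],[0.8,-2.0,0,0,0],[0.8,-2.4,0,0,0],[0.8,-2.8,0,0,0],[0.8,-3.2,0,0,0],[0.8,-3.6,0,0,0],[0.8,-4.0,0,0,0]]]'
python3 -c "
from h import *
o=report()"
```

```text
time: 5.3
tool_pos: [573.6, 230.0, 62.7]
tcp_rot: [-3.142, 0.0, 1.804]
contact_force: [-1.2, -0.0, -0.0]
grip_width: 73.4
finger_force: 0.6
t 5.3 tcp [573.6 230.   62.7] yaw 103.3 F [-1.2 -0.  -0. ]
tcp bay [-395.6   48.2] head 10.4
top caddy bay [-288.8   68.3] head 10.7 plate [-385.    50.1] size [101. 151.] | tcp in caddy [-1.087e+02  1.000e-01]
scene caddy bay [-286.5   68.1] head 10.7 plate [-382.8   49.8] size [102. 152.] | tcp in caddy [-110.9    0.8]
```

```bash
python3 -m crank '[[[0.8,-0.45,-0.01,0,1.5],[0.8,-0.9,-0.02,0,3],[0.8,-1.35,-0.05,0,4.5],[0.8,-1.8,-0.09,0,6],[0.8,-2.25,-0.15,0,7.5],[0.8,-2.7,-0.21,0,9],[0.8,-3.1,-0.29,0,10.5],[0.8,-3.55,-0.38,0,12],[0.8,-4.0,-0.48,0,13.5],[0.8,-4.45,-0.59,0,15]]]'
python3 -c "
from h import *
o=report()"
```

```text
time: 6.4
tool_pos: [578.1, 185.3, 62.7]
tcp_rot: [3.142, 0.0, 1.54]
contact_force: [0.7, 0.9, -0.4]
grip_width: 73.5
finger_force: 0.6
t 6.4 tcp [578.1 185.3  62.7] yaw 88.2 F [ 0.7  0.9 -0.4]
tcp bay [-350.7   50.4] head -4.7
top caddy bay [-229.9   67.1] head 9.6 plate [-326.5   50.7] size [101. 150.] | tcp in caddy [-121.9    3.7]
scene caddy bay [-226.9   66.6] head 9.9 plate [-323.4   49.8] size [102. 152.] | tcp in caddy [-124.8    5.3]
```

The caddy ran ahead without yawing; only the left finger pushes. I open the fingers wide for a larger lever arm and keep pushing slowly at this tool heading.

```bash
python3 -m crank '[[[1,-0.2,0,0,0],[1,-0.5,0,0,0],[1,-0.8,0,0,0.5],[1,-1.1,0,0,1],[1,-1.4,0,0,1.5],[1,-1.7,0,0,2],[1,-2.0,0,0,2.5],[1,-2.3,0,0,3],[1,-2.6,0,0,3.5],[1,-2.9,0,0,4]]]'
python3 -c "
from h import *
o=report();save('s2',o['scene'])"
```

```text
time: 7.5
tool_pos: [577.2, 156.5, 62.7]
tcp_rot: [3.142, 0.0, 1.471]
contact_force: [1.0, 1.2, -0.7]
grip_width: 91.8
finger_force: 0.5
t 7.5 tcp [577.2 156.5  62.7] yaw 84.3 F [ 1.   1.2 -0.7]
tcp bay [-321.9   48.1] head -8.6
top caddy bay [-197.    67.5] head 7.8 plate [-294.1   54.3] size [100. 150.] | tcp in caddy [-126.4   -2.4]
scene caddy bay [-195.    67.4] head 7.8 plate [-292.1   54.2] size [102. 152.] | tcp in caddy [-128.4   -2. ]
```

View pics/s2.png

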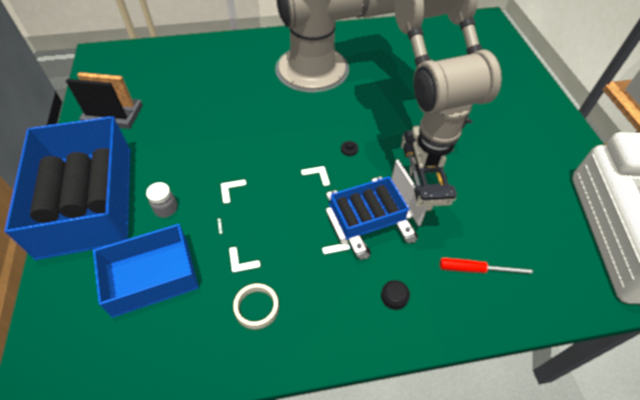

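Castors trail now (step 1 conditions met), but they resist yawing, so one-sided pushing turns it too slowly: it is at (−196, +67), +7.8°. I will back off and take the plate's bare top edge in the fingers to steer, still rolling forward.

```bash
python3 -m crank '[[[1,1,0,0,0],[1,2,0,0,0],[0.8,2.5,0,-3,0],[0.6,2.5,0,-6,0],[0.5,2.5,0,-9,8],[0.4,2.5,0,-9,16],[0.35,2.5,0,-9,24],[0.35,2.5,0,-9,32],[0.35,2.5,0,-9,40],[0.35,2.5,0,-9,48]]]'
python3 -m crank '[[[0.35,0,0,0,5],[0.35,0,0,0,10],[0.35,0,0,0,15],[0.35,0,0,0,20],[0.35,0,0,0,25.6],[0.35,0,0,0,25.6],[0.35,0,0,0,25.6],[0.35,0,0,0,25.6],[0.35,0,0,0,25.6],[0.35,0,0,0,25.6]]]'
cat >> h.py <<'E'
def toolshift(target_xy):
    ob=bot.get_obs(); y=ob["tcp_rot"][2]; d=np.array(target_xy)-ob["tool_pos"][:2]
    return d@[np.cos(y),np.sin(y)], d@[np.sin(y),-np.cos(y)]
E
python3 -c "
from h import *
o=report()
for n in('top','scene'):
    img,W,p,hd,s=fit(n); a=np.radians(hd); h=np.array([np.cos(a),np.sin(a)]); print(n,p,hd,toolshift(p-95*h))
"
```

```text
time: 8.6
tool_pos: [579.6, 182.8, 152.7]
tcp_rot: [3.142, -0.0, 0.629]
contact_force: [1.0, 0.1, 0.3]
grip_width: 34.2
finger_force: 0.0
time: 9.6
tool_pos: [579.7, 181.7, 152.7]
tcp_rot: [3.142, 0.0, 0.188]
contact_force: [-0.9, 0.4, -0.4]
grip_width: 31.9
finger_force: 0.0
t 9.6 tcp [579.7 181.7 152.7] yaw 10.8 F [-0.9  0.4 -0.4]
tcp bay [-347.    51.8] head -82.1
top caddy bay [-195.3   68.8] head 8.0 plate [-292.4   55.2] size [101. 148.] | tcp in caddy [-152.6    4.2]
scene caddy bay [-194.7   67.6] head 7.6 plate [-291.8   54.6] size [103. 151.] | tcp in caddy [-153.     4.6]
top [604.11794633  30.81243372] -79.04596 (np.float64(-4.472719169975175), np.float64(57.6714784440179))
scene [603.45939934  30.32079887] -78.85595 (np.float64(-5.530107497863348), np.float64(58.0212060389165))
```

```bash
python3 -m crank '[[[0.35,-0.3,2.5,0,0],[0.35,-0.5,5,0,0],[0.35,-0.5,5.8,0,0],[0.35,-0.5,5.8,0,0],[0.35,-0.5,5.8,1.5,0],[0.35,-0.5,5.8,3,0],[0.35,-0.5,5.8,4.5,0],[0.35,-0.5,5.8,5.4,0],[0.35,-0.5,5.8,5.4,0],[0.35,-0.5,5.8,5.4,0]]]'
python3 -c "
from h import *
o=report();im=o['scene'][100:300,300:500];save('s3',cv2.resize(im,None,fx=3,fy=3))"
```

```text
time: 10.8
tool_pos: [585.8, 124.2, 99.0]
tcp_rot: [-3.142, -0.0, 0.188]
contact_force: [-0.2, -0.2, -0.9]
grip_width: 32.2
finger_force: 0.0
t 10.8 tcp [585.8 124.2  99. ] yaw 10.8 F [-0.2 -0.2 -0.9]
tcp bay [-289.3   55. ] head -82.1
top caddy bay [-195.2   68.4] head 8.0 plate [-292.2   54.8] size [101. 148.] | tcp in caddy [-95.1  -0.2]
scene caddy bay [-194.8   68. ] head 7.5 plate [-291.9   55.1] size [102. 151.] | tcp in caddy [-95.4  -0.5]
```

View pics/s3.png

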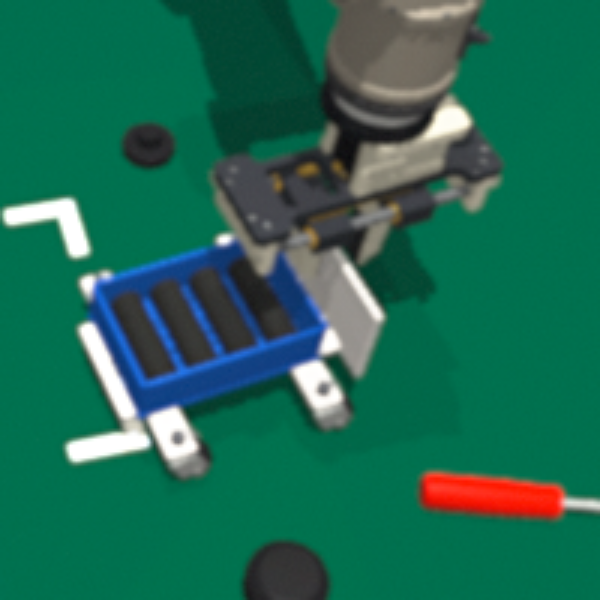

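The fingers straddle the plate at (330,280) in the crop, clear of the tote, and the visible castors trail. Closing.

```bash
python3 -m crank '[[[0,0,0,0,0],[0,0,0,0,0],[0,0,0,0,0],[0,0,0,0,0],[0,0,0,0,0],[0,0,0,0,0],[0,0,0,0,0],[0,0,0,0,0],[0,0,0,0,0],[0,0,0,0,0]]]'
python3 -c "
from h import *
o=report()"
```

```text
time: 11.9
tool_pos: [585.7, 123.7, 98.8]
tcp_rot: [3.142, -0.0, 0.187]
contact_force: [-0.8, 0.3, 1.9]
grip_width: 6.1
finger_force: 30.0
t 11.9 tcp [585.7 123.7  98.8] yaw 10.7 F [-0.8  0.3  1.9]
tcp bay [-288.8   54.9] head -82.2
top caddy bay [-195.    68.2] head 7.9 plate [-292.    54.6] size [101. 149.] | tcp in caddy [-94.8  -0.2]
scene caddy bay [-194.1   67.8] head 7.8 plate [-291.2   54.6] size [102. 151.] | tcp in caddy [-95.7  -0. ]
```

```bash
python3 -m crank '[[[0,0.02,0.4,0,1],[0,0.04,0.8,0,2],[0,0.06,1.3,0,3.2],[0,0.08,1.8,0,4.4],[0,0.1,2.2,0,5.6],[0,0.1,2.7,0,6.8],[0,0.1,3.1,0,8],[0,0.12,3.6,0,9.4],[0,0.13,4.0,0,10.6],[0,0.13,4.5,0,11.8]]]'
python3 -c "
from h import *
o=report()"
```

```text
time: 13.0
tool_pos: [595.4, 79.5, 98.8]
tcp_rot: [-3.142, -0.0, -0.02]
contact_force: [0.5, 1.2, 4.3]
grip_width: 5.6
finger_force: 30.0
t 13.0 tcp [595.4  79.5  98.8] yaw -1.2 F [0.5 1.2 4.3]
tcp bay [-244.1   62.4] head -94.1
top caddy bay [-150.    56.8] head -3.8 plate [-247.8   63.3] size [150. 101.] | tcp in caddy [-94.3  -0.7]
scene caddy bay [-147.6   55.5] head -3.8 plate [-245.4   62. ] size [150. 103.] | tcp in caddy [-96.8   0.5]
```

Tracking is exact. Continue.

```bash
python3 -m crank '[[[0,0,0.5,0,1],[0,0,1,0,2],[0,0,1.4,0,3],[0,0,1.9,0,4],[0,0,2.4,0,5],[0,0,2.9,0,6],[0,0,3.3,0,7],[0,0,3.8,0,8],[0,0,4.3,0,9],[0,0,4.8,0,10]]]'
python3 -m crank '[[[0,-0.15,0.5,0,-0.5],[0,-0.3,1,0,-1],[0,-0.5,1.5,0,-1.5],[0,-0.7,2,0,-2],[0,-0.9,2.5,0,-2.5],[0,-1.1,3,0,-3],[0,-1.3,3.5,0,-3.5],[0,-1.5,4,0,-4],[0,-1.7,4.5,0,-4.5],[0,-1.9,4.9,0,-5]]]'
python3 -c "
from h import *
o=report()"
```

```text
time: 14.1
tool_pos: [594.4, 31.3, 98.8]
tcp_rot: [3.142, -0.0, -0.194]
contact_force: [0.9, 1.5, 5.6]
grip_width: 5.5
finger_force: 30.0
time: 15.1
tool_pos: [566.0, -13.2, 98.7]
tcp_rot: [3.141, -0.0, -0.105]
contact_force: [0.6, 1.3, 4.6]
grip_width: 5.9
finger_force: 30.0
t 15.1 tcp [566.  -13.2  98.7] yaw -6.0 F [0.6 1.3 4.6]
tcp bay [-153.    28.3] head -98.9
top caddy bay [-58.  14.] head -8.9 plate [-154.8   29.2] size [146. 101.] | tcp in caddy [-96.1  -0.6]
scene caddy bay [-58.9  12.3] head -8.2 plate [-155.9   26.2] size [150. 105.] | tcp in caddy [-95.5   2.5]
```

```bash
python3 -m crank '[[[0,-0.17,0.35,0,-0.8],[0,-0.34,0.7,0,-1.6],[0,-0.5,1,0,-2.4],[0,-0.7,1.35,0,-3.2],[0,-0.85,1.7,0,-4],[0,-1.0,2.05,0,-4.8],[0,-1.2,2.4,0,-5.6],[0,-1.35,2.7,0,-6.4],[0,-1.5,3.05,0,-7.2],[0,-1.7,3.4,0,-8]]]'
python3 -m crank '[[[0,-0.05,0.35,0,-0.2],[0,-0.1,0.7,0,-0.4],[0,-0.15,1.05,0,-0.6],[0,-0.2,1.4,0,-0.8],[0,-0.25,1.75,0,-1],[0,-0.3,2.1,0,-1],[0,-0.3,2.4,0,-1],[0,-0.3,2.6,0,-1],[0,-0.3,2.8,0,-1],[0,-0.3,2.8,0,-1]]]'
python3 -c "
from h import *
o=report();im=o['scene'][140:300,190:390];save('s4',cv2.resize(im,None,fx=3,fy=3))"
```

```text
time: 16.2
tool_pos: [545.5, -44.9, 98.7]
tcp_rot: [-3.142, 0.0, 0.035]
contact_force: [-0.1, 1.1, 5.4]
grip_width: 5.6
finger_force: 30.0
time: 17.2
tool_pos: [543.2, -73.2, 98.6]
tcp_rot: [3.141, 0.001, 0.051]
contact_force: [-0.8, 1.1, 5.1]
grip_width: 6.2
finger_force: 30.0
t 17.2 tcp [543.2 -73.2  98.6] yaw 2.9 F [-0.8  1.1  5.1]
tcp bay [-94.3   2.5] head -90.0
top caddy bay [18.2  2.6] head -0.8 plate [-79.8   4. ] size [101. 112.] | tcp in caddy [-112.5   -1.7]
scene caddy bay [1.1 1.6] head 0.2 plate [-96.9   1.2] size [104. 150.] | tcp in caddy [-95.5   1.3]
```

View pics/s4.png

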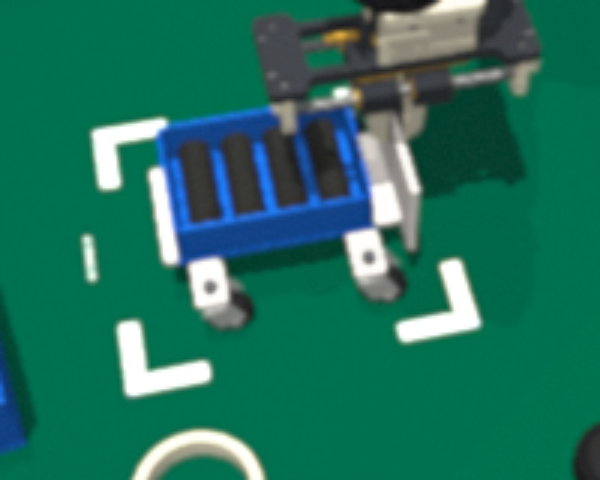

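Caddy sits inside the corners at (1, 2) mm and 0° from bay (scene fit; the arm occludes the top view). The left castors, at crop (230,308) and (383,283), trail but perhaps slightly outward. I compare them with projected axle positions.

Run:
```python
from h import *
img,W,o,hd,s=fit("scene"); c=bot.calibration("scene"); f,cx,cy=K(c); a=np.radians(hd); h=np.array([np.cos(a),np.sin(a)]); l=np.array([-h[1],h[0]])
Km=np.array([[f,0,cx],[0,f,cy],[0,0,1]])
im=cv2.resize(img[190:270,230:350],None,fx=6,fy=6,interpolation=cv2.INTER_CUBIC)
out=[]
for deg,col in((0,(255,255,0)),(20,(255,0,0)),(40,(255,0,255))):
    t=np.radians(deg); v=np.ones_like(im)
    p=im.copy() if deg==0 else p
    for px in(60,-60):
        w=[]
        for ph in np.linspace(0,2*np.pi,40):
            d=np.array([-np.cos(t),np.sin(t)]); e=np.array([px,75.])+d*(16+14*np.cos(ph)); xy=o+e[0]*h+e[1]*l; w.append([*xy,14+14*np.sin(ph)])
        q=cv2.projectPoints(np.array(w),np.array(c["rvec"]),np.array(c["tvec"]),Km,None)[0].reshape(-1,2)
        cv2.polylines(p,[((q-[230,190]+.5)*6).astype(int).reshape(-1,1,2)],True,col,1)
save("s5",p)
```

```text
(no output)
```

View pics/s5.png

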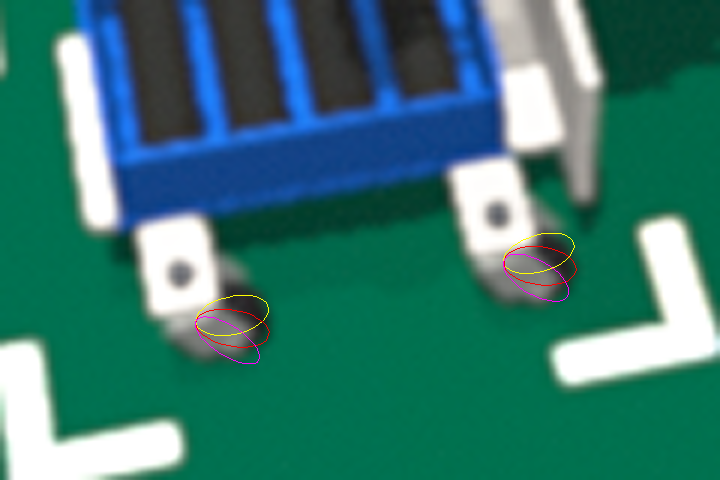

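Front castor looks 0–15° and the rear about 20° outward, so I roll 12 mm further (still well inside tolerance) to straighten them, then release and rise.

```bash
python3 -m crank '[[[0,0.04,0.2,0,0],[0,0.08,0.4,0,0],[0,0.12,0.6,0,0],[0,0.16,0.8,0,0],[0,0.2,1.0,0,0],[0,0.2,1.1,0,0],[0,0.2,1.2,0,0],[0,0.2,1.2,0,0],[0,0.2,1.2,0,0],[0,0.2,1.2,0,0]]]'
python3 -m crank '[[[0.1,0,0,0,0],[0.25,0,0,0,0],[0.35,0,0,0,0],[0.35,0,0,0,0],[0.35,0,0,0,0],[0.35,0,0,-1,0],[0.35,0,0,-3,0],[0.35,0,0,-6,0],[0.35,0,0,-10,0],[0.35,0,0,-14,0]]]'
python3 -m crank '[[[0.35,0,-3,0,0],[0.35,0,-7,0,0],[0.35,0,-11,0,0],[0.35,0,-15,0,0],[0.35,0,-19,0,0],[0.35,0,-22,0,0],[0.35,0,-22,0,0],[0.35,0,-22,0,0],[0.35,0,-22,0,0],[0.35,0,-22,0,0]]]'
python3 -c "
from h import *
o=report();im=np.hstack([o['scene'][140:300,190:390],o['top'][140:300,270:470]]);save('s6',cv2.resize(im,None,fx=2,fy=2,interpolation=2))"
```

```text
time: 18.35
tool_pos: [545.8, -84.9, 98.7]
tcp_rot: [3.142, 0.001, 0.052]
contact_force: [-1.4, 0.2, 5.9]
grip_width: 5.4
finger_force: 30.0
time: 19.35
tool_pos: [546.0, -84.6, 240.7]
tcp_rot: [3.142, 0.0, 0.051]
contact_force: [1.0, -0.1, -0.2]
grip_width: 32.1
finger_force: 0.0
time: 20.35
tool_pos: [535.3, 133.8, 238.9]
tcp_rot: [3.141, -0.0, 0.05]
contact_force: [-0.4, -0.2, -0.4]
grip_width: 32.0
finger_force: 0.0
t 20.35 tcp [535.3 133.8 238.9] yaw 2.8 F [-0.4 -0.2 -0.4]
tcp bay [-301.5    5. ] head -90.1
top caddy bay [11.7  4.6] head -0.4 plate [-86.3   5.3] size [101. 149.] | tcp in caddy [-313.2   -1.7]
scene caddy bay [12.2  3.9] head 1.0 plate [-85.8   2.1] size [104. 150.] | tcp in caddy [-313.6    6.9]
```

View pics/s6.png

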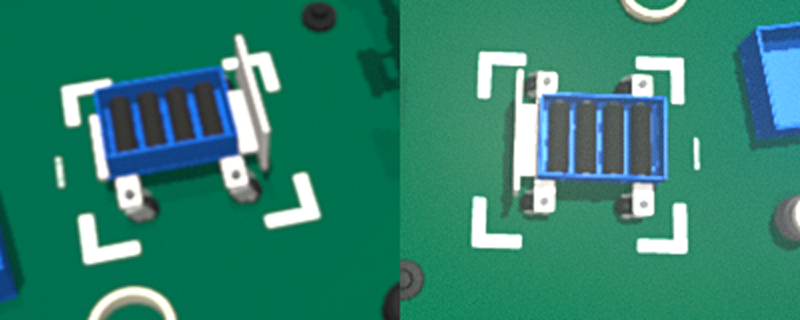

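The caddy stands square inside the four corners at (12, 4) mm and about 0°. In the top view all four wheels show straight behind their brackets, at (533,85), (622,85), (530,205) and (625,205). The arm is clear, so I hand it in.

```bash
python3 -c "
from plant import bot
print(bot.close_job())"
```

```text
the job is handed in; nothing more can be done
None
```

I handed the job in at about 20 s with the caddy parked in the bay, 12 mm forward and 4 mm left of its centre, square within about 1°, castors trailing and the arm clear; I pushed it by the plate until the castors trailed, then gripped the plate's top edge to steer it in, because pushing alone turned it too slowly.

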